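# Clamp the whetstone in its T-slot holder

## Robot

A 6-joint arm with a two-finger parallel gripper is mounted at the origin on the work surface. World frame = base frame: x ahead of the robot, y to its left, z up, the work surface at z = 0. Lengths are in m, angles in degrees, forces in N, time in s.
With the tool pointing down it reaches from about 0.35 to 0.875 m from the base axis. Payload 4.2 kg.
Tool frame: the origin (TCP) lies between the finger pads; the fingertips stand 19 mm ahead of it and the grasp point (between the pads) is the TCP; z points along the fingers, y is the line along which they close (so a half turn about z gives the same grasp; the last joint's range is limited). The gripper opens to 87 mm and grips with 3 to 60 N. Pads are 19 mm wide; open, the fingers measure 117 mm over their backs; the gripper's body (75 mm by 190 mm) begins 51 mm behind the grasp point.
Start: joints at [91.192, 22.042, 0.453, 0, -68.411, -14.817], TCP at [0.147, 0.607, 0.242] pointing down, gripper open.
Joint ranges: [-179.83, 179.83], [-69.29, 118.12], [-61.27, 80.66], [-181.25, 117.63], [-171.15, -9.14], [-177.46, 177.46]. Speed limits (degrees/s): [159.86, 159.86, 180, 180, 180, 180].

## Interface

Orientations are given as a 3x3 rotation matrix whose columns are the frame's x, y, z axes.
In Python, from station import r gives the robot as it stands.
- The arm moves only by the tool drive_tool, never from a script. Its argument "steps" is one flat list of numbers, 7 for each row, row after row: the turn, a rotation vector about the tool's x, y, z in rad, then the shift along the tool's x, y, z in m, then the opening, from 0 (shut) to 1 (fully open). A call has 1 to 10 rows; each row shifts and turns the commanded pose from where the row before left it, along the tool's axes as they then stand; what a row does not reach is not made up. A row lasts 1/12 s, in which the tool goes at most 41.7 mm and 7.16 degrees, less where a joint would pass 70% of its speed; a pose out of reach is approached as far as the arm can. A call is refused whole if a number of a shift passes 0.0417 or a number of a turn 0.125, either way. A call with a gripper value outside its range is refused whole. The fingers move at their own pace and stop on an object; the grip force is fixed at half the most. Time passes only in rows, so rows that do not move let the fingers close. It gives the time, the measured TCP pose, the force, the opening and the grip force at its end, in the units of the state.
- r.sense(): the state, without advancing time (a new reading comes with each control period).
- r.capture(name): name is "scene" or "side" or "wrist"; returns the picture (400x640x3 uint8, blue, green, red); there is no depth.
- r.camera_params(name): a dict with "camera_matrix" (3x3 intrinsics, pixels), "k1" (the pictures are not rectified: a ray, as slopes to the right and down, at radius r is drawn at 1 + k1 r^2 times it, then the intrinsics apply), "extrinsics" (4x4, takes a point from world to camera coordinates). Camera axes: x right, y down, z forward; pixel columns grow to the right and rows downward; lengths in m; the calibration is good to about 2 mm. A picture is of the moment at which its call begins: read the wrist's pose just before it. camera_params takes no time and is no camera call; for the wrist camera it gives the pose at the moment of the call.
- r.finish_job(): hands the job in; it is judged then, once.
The state is a dict: "time_s": time; "joints": joint angles; "joint_velocities": joint speeds; "effort": joint torques, N m; "tcp_pos": TCP position; "ee_rot": TCP orientation; "wrist_force": force on the tool from outside, world axes, zero at the start; "moment": the same for the moment, N m; "gripper_width": opening from 0.0 (shut) to 1.0 (fully open); "gripper_force": force on a finger pad.
Only numpy, scipy, OpenCV 4.12 (cv2) and the standard library are available. Lean on these libraries where they do the work, as an engineer would, in place of code of your own. Each camera call takes 0.05 s, during which the arm holds its last target. There are 200 camera calls.

## Task

Clamp the whetstone for sharpening: lift the red-winged clamp stud out of the kit tray, drop its T-foot into the slot at the open end of the holder without ramming the rail, slide it along until it pushes the stone up against the rubber jaw with about 10 N, and, keeping that pressure on, give the wing a quarter turn so that it stands square across the slot and the stone stays gripped when you let go. Never lean on the stone with more than 25 N, keep it lying flat and straight on the holder, and leave the other things on the counter alone.

Things in the scene. Friction and masses are not known exactly. Their poses are not given: they have to be found in the camera images.
- holder: whetstone holder, fixed: aluminium T-slot rail 380 x 80 x 24 high. Origin: centre of its underside; x along the slot to the open end, z up. Slot at y = 0, full length: mouth 14 wide, lips 5 thick, cavity 48 wide, floor 20 below the top. At the -x end a steel jaw, 26 high, is screwed down with its rubber pad's face anywhere from x = -157 to -107 (not reported); the pad gives a few mm
- slot_entry (a point): point on the slot's centre line at the holder's top face, 140 from the holder's middle towards the open end: free slot, where the foot can be dropped in; the slot ends at a black cap, 50 further on
- whetstone: whetstone, reddish brown on cream, 180 long (its x), 60 wide, 22 high, about 0.42 kg, lying loose on the holder's top face along the slot, 2 to 60 mm short of the rubber pad; it slides at 2 to 4 N. Origin: centre of its underside. The stud bears on the middle of its +x end face
- clamp_stud: clamp stud, about 0.28 kg. Origin: on its axis, at the underside of its steel washer (diameter 25, resting on tray or holder top). x lies along foot and wing, z up. The washer is a stiff spring: turning the foot crosswise (either way) under the lips draws the stud down about 1 mm and clamps it by friction. The turn takes a few tenths of a newton-metre
- foot (a point): middle of the round-ended steel T-foot below the washer, 10 below the stud's origin: 42 long along x, 12 thick, its bottom 18 below the stud's origin, on a shank of diameter 11
- collar (a point): on the stud's axis, 15 above its origin, in the round black rubber sleeve (diameter 40, from 4 to 27 above the origin) that bears on the stone; the sleeve turns freely on the stud
- wing (a point): middle of the red wing, the grip, on the stud's axis 50 above its origin; the wing is 46 long (x), 12 thick (y), from 31 to 63 above the origin
- kit_tray: grey plastic kit tray, fixed, 150 x 110 x 26, origin centre of its underside. The stud stands in a slot-shaped pocket (46 x 16, along the tray's x) at x = -38, y = 0; two other pockets hold the dressing stone and the angle guide.
- dressing_stone: grey dressing stone, 54 x 26 x 26, in a tray pocket; leave alone
- angle_guide: black and orange sharpening angle guide, 62 x 14 x 21, in a tray pocket; leave alone
- chef_knife: chef's knife with black handle, 310 long, lying on the counter beyond the holder; leave alone
- mug: white mug, diameter 82, 95 high, to the right; leave alone
- tumbler: glass tumbler, diameter 72, 130 high, far right; leave alone
- lemon_bowl: white bowl with lemons, diameter 190, 115 high, far left; leave alone
- coffee_tin: red coffee tin, diameter 100, 140 high, near right; leave alone
Things that resemble listed ones, but are neither listed nor needed, are in the scene too. There is more than one size of the clamp_stud; the job needs the larger.

How it is judged (in metres and radians):
On the way, in this order (a step that is already met when the one before it is completed fails the run):
1. the stud's T-foot is down in the slot, lengthwise, at the open end, not yet touching the stone (z of clamp_stud in the frame of holder below 0.0265 m and y of clamp_stud in the frame of holder between -0.003 and 0.003 m and x of clamp_stud in the frame of holder between 0.06 and 0.185 m and angle between the x axis of clamp_stud and the x axis of holder, either way round below 0.3 rad and contact force between clamp_stud and whetstone below 0.5 N), for 0.2 s.
2. slid along the slot, still lengthwise, the stud pushes the stone against the rubber jaw with more than 6 N (it slides freely at less) (z of clamp_stud in the frame of holder below 0.0265 m and angle between the x axis of clamp_stud and the x axis of holder, either way round below 0.35 rad and contact force between clamp_stud and whetstone above 6 N), for 0.2 s.
At the end, for the whole second after the job is handed in: Let go, the stud stands upright in the slot, drawn down, wing within 0.25 rad of square across it, still pressing with 3 to 15 N on the stone, held between it and the rubber jaw; the stone lies flat, within 10 mm of the centre line and 0.06 rad of straight; nothing moves (angle between the x axis of clamp_stud and the y axis of holder, either way round below 0.25 rad and angle between clamp_stud's own z axis and vertical below 0.06 rad and z of clamp_stud in the frame of holder between 0.021 and 0.0255 m and y of clamp_stud in the frame of holder between -0.003 and 0.003 m and contact force between clamp_stud and whetstone between 3 and 15 N and y of whetstone in the frame of holder between -0.01 and 0.01 m and z of whetstone in the frame of holder below 0.026 m and angle between the x axis of whetstone and the x axis of holder, either way round below 0.06 rad and linear speed of each of clamp_stud, whetstone below 0.02 m/s); the robot touches nothing.
It fails at once if the stud presses on the stone with more than 25 N (contact force between clamp_stud and whetstone above 25 N).
It fails at once if the stud is rammed at the rail with more than 20 N before its foot is in the slot (contact force between clamp_stud and holder above 20 N and z of clamp_stud in the frame of holder above 0.029 m).
It fails at once if the dressing stone, angle guide, knife, mug, tumbler, lemon bowl or coffee tin is shifted by more than 30 mm (distance of any of dressing_stone, angle_guide, chef_knife, mug, tumbler, lemon_bowl, coffee_tin from where it was at the start of the episode above 0.03 m).
It also fails if it takes over 72 s, if anything falls off the work surface, if the arm or the gripper's body presses on something with over 40 N, if the wrist force passes 120 N, or if a joint passes its speed limit or range.

## Working session

There is one attempt and no reset: what is moved stays moved. The work goes in short steps, Python scripts to look and compute and a tool call to move; the robot and the scene stay as the last step left them, time stands still between calls to the robot, and variables do not carry over. Pictures are saved under pics/ and viewed, at most 10 in all, crops included, and the job is handed in when it is done.

Besides the shell and the picture viewer there is one more tool, called after "Call:" as name(argument=value, ...), one argument or row to a line, values as JSON. drive_tool: Moves the arm, as the interface text tells. Its arguments: {"type":"object","properties":{"steps":{"type":"array"}},"required":["steps"]}

```bash
mkdir -p pics; ls
python3 - <<'E'
from station import r
import cv2,numpy as np
s=r.sense();print(s['time_s'],s['tcp_pos'],s['ee_rot'],s['gripper_width'])
a=r.capture('scene');b=r.capture('side');c=r.capture('wrist')
for n,i in zip(('scene','side','wrist'),(a,b,c)):
    cv2.imwrite(f'pics/{n}0.png',i);p=r.camera_params(n);print(n,p)
E
```

```text
pics
0.0 [0.14708147 0.60687096 0.2404557 ] [[ 9.71817042e-01 -2.35735998e-01 -4.20268711e-04]
 [-2.35736353e-01 -9.71814696e-01 -2.13718350e-03]
 [ 9.53877748e-05  2.17602396e-03 -9.99997628e-01]] 1.001749246134904
scene {'camera_matrix': array([[458.11932479,   0.        , 324.62996376],
       [  0.        , 458.11932479, 193.57225759],
       [  0.        ,   0.        ,   1.        ]]), 'k1': -0.12087698892786429, 'extrinsics': array([[-0.01442962,  0.99984538, -0.01004998,  0.02859563],
       [ 0.81217765,  0.00585736, -0.5833808 , -0.42314872],
       [-0.58323173, -0.01658034, -0.81213659,  1.89399831],
       [ 0.        ,  0.        ,  0.        ,  1.        ]])}
side {'camera_matrix': array([[489.50374339,   0.        , 325.41056908],
       [  0.        , 489.50374339, 196.87509364],
       [  0.        ,   0.        ,   1.        ]]), 'k1': 0.011325150256859897, 'extrinsics': array([[-0.90904147, -0.41670308, -0.00146795,  0.50423571],
       [-0.27997063,  0.61336005, -0.738516  ,  0.25663169],
       [ 0.30864228, -0.67093069, -0.67423435,  1.18272651],
       [ 0.        ,  0.        ,  0.        ,  1.        ]])}
wrist {'camera_matrix': array([[328.34772341,   0.        , 315.72031462],
       [  0.        , 328.34772341, 200.32467416],
       [  0.        ,   0.        ,   1.        ]]), 'k1': -0.0018682408022983837, 'extrinsics': array([[-0.23546751, -0.97188111,  0.00147178,  0.62393889],
       [-0.92890346,  0.22549972,  0.29374858, -0.03582082],
       [-0.28582059,  0.0678011 , -0.95588158,  0.39171805],
       [ 0.        ,  0.        ,  0.        ,  1.        ]])}
```

View pics/scene0.png

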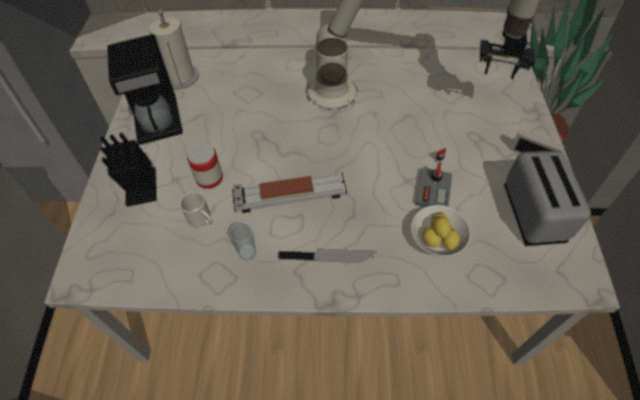

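View pics/side0.png

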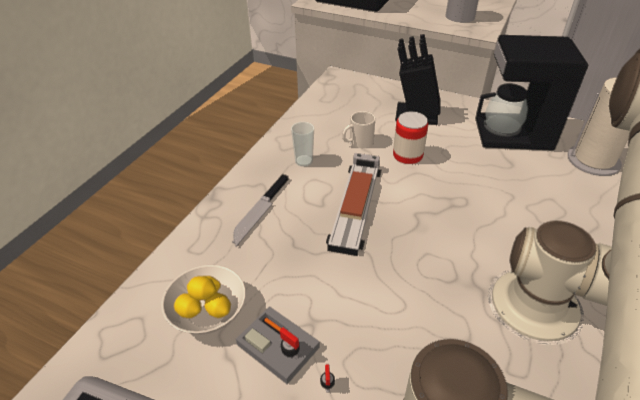

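View pics/wrist0.png

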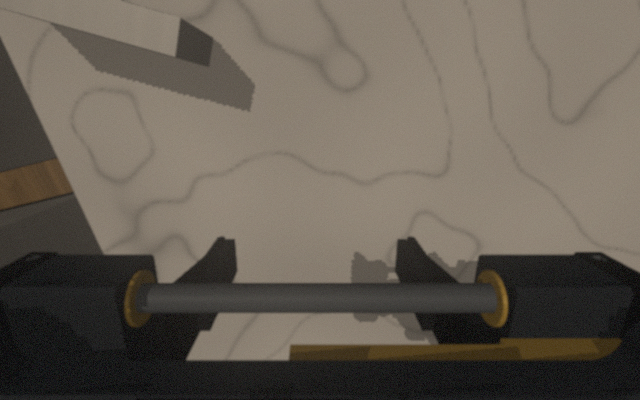

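Scene view: the holder runs from the jaw (237,197) to the black cap (345,185), with the stone at (287,188) and the tray at (433,187). Two studs could be taken for the clamp stud: one in the tray (scene ~(437,172), side (288,343)), and a small one on the counter (scene ~(440,153), side (328,378)). The one in the tray fits the description, so I'll check it in a close crop.

```bash
cat > h.py <<'E'
import cv2,numpy as np
from station import r
def ray(n,uv,P=None):
    p=P or r.camera_params(n);K=p['camera_matrix'];k=p['k1'];E=np.array(p['extrinsics'])
    d=np.array([(uv[0]-K[0,2])/K[0,0],(uv[1]-K[1,2])/K[1,1]]);x=d.copy()
    for _ in range(20): x=d/(1+k*(x@x))
    R=E[:3,:3];return -R.T@E[:3,3],R.T@np.array([x[0],x[1],1])
def plane(n,uv,z,P=None):
    c,d=ray(n,uv,P);return c+d*(z-c[2])/d[2]
def tri(a,b):
    (c1,d1),(c2,d2)=a,b
    t=np.linalg.lstsq(np.stack([d1,-d2],1),c2-c1,rcond=None)[0]
    p,q=c1+t[0]*d1,c2+t[1]*d2;return (p+q)/2,np.linalg.norm(p-q)
def proj(n,X,P=None):
    p=P or r.camera_params(n);E=np.array(p['extrinsics']);q=E[:3,:3]@X+E[:3,3];x=q[:2]/q[2]
    x=x*(1+p['k1']*(x@x));K=p['camera_matrix'];return np.array([K[0,0]*x[0]+K[0,2],K[1,1]*x[1]+K[1,2]])
def red(im):
    h=cv2.cvtColor(im,cv2.COLOR_BGR2HSV)
    return (((h[...,0]<6)|(h[...,0]>172))&(h[...,1]>170)&(h[...,2]>70)).astype(np.uint8)
E
python3 - <<'E'
from h import *
for n in('scene','side'):
    im=cv2.imread(f'pics/{n}0.png');k,l,st,c=cv2.connectedComponentsWithStats(red(im))
    for i in range(1,k):
        if st[i,4]>8: print(n,st[i],c[i].round(1))
a=cv2.imread('pics/scene0.png')[135:215,395:475];b=cv2.imread('pics/side0.png')[300:400,230:350]
c=cv2.imread('pics/side0.png')[145:260,310:400]
f=lambda x,s:cv2.resize(x,None,fx=s,fy=s,interpolation=cv2.INTER_CUBIC)
o=np.zeros((600,800,3),np.uint8)
A=f(a,5);B=f(b,3.3);C=f(c,2.3)
o[:400,:400]=A;o[:330,400:796]=B;o[335:335+C.shape[0],400:400+C.shape[1]]=C[:265]
d=f(cv2.imread('pics/scene0.png')[165:220,225:355],3);o[405:405+165,:390]=d
cv2.imwrite('pics/crop1.png',o)
E
```

```text
scene [438 150   7   4  13] [440.9 151.6]
scene [191 156  26  15 143] [204.7 165.1]
scene [437 165   3   8  14] [438.1 169.1]
scene [204 183  13   5  17] [210.2 185.5]
side [396 119  32  20 313] [410.5 131.5]
side [394 152  29  11 125] [407.1 158.9]
side [280 328  19  22 206] [289.  337.8]
side [325 365   5  21  80] [327.2 374.8]
```

View pics/crop1.png

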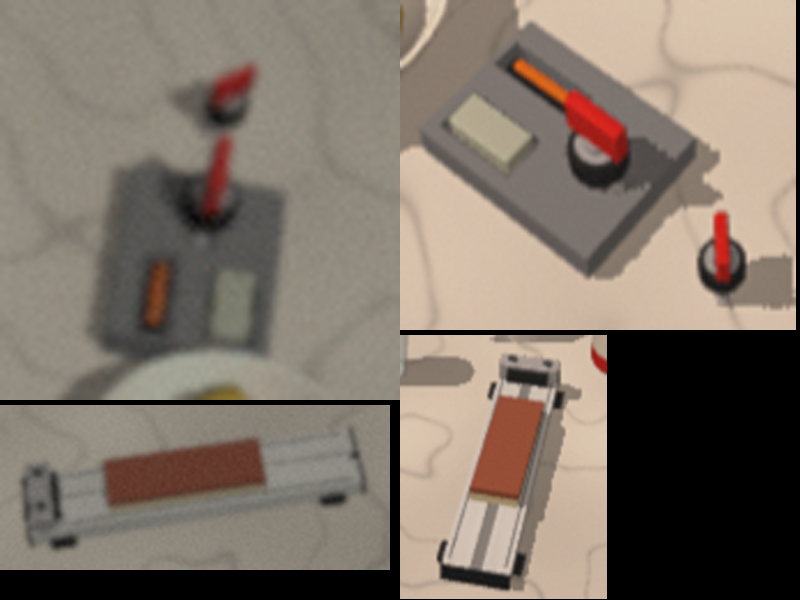

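The crop shows the tall stud standing in the tray (side (289,338)) and a smaller loose stud at side (327,375), so I choose the tray one. The stone lies clear of the jaw.

Run:
```python
from h import *
np.set_printoptions(precision=4,suppress=True)
print('wing',tri(ray('scene',(438.1,168.5)),ray('side',(289,337.8))))
for uv in((268.2,306.7),(319.4,342.4),(287,381),(237.5,338)): print('tray',plane('side',uv,.026))
for n in('scene','side'):
    im=cv2.imread(f'pics/{n}0.png');h=cv2.cvtColor(im,cv2.COLOR_BGR2HSV)
    m=((h[...,0]<14)&(h[...,1]>110)).astype(np.uint8)
    box=(slice(165,215),slice(230,350)) if n=='scene' else (slice(160,240),slice(325,390))
    mm=np.zeros_like(m);mm[box]=m[box]
    k,l,st,c=cv2.connectedComponentsWithStats(mm);i=1+np.argmax(st[1:,4]);print(n,st[i],c[i])
    cn=cv2.findContours((l==i).astype(np.uint8),0,2)[0][0]
    P=np.array([plane(n,p[0],.046)[:2] for p in cn.astype(float)]).astype(np.float32)
    print(cv2.minAreaRect(P*1000))
    print(proj(n,np.array([0,.6,.24])))
# cap corners, side crop scale 2.3 origin (310,145), y off 335 x off 400
for uv in((441,566),(512,577),(530,360)): 
    q=(310+(uv[0]-400)/2.3,145+(uv[1]-335)/2.3);print('h',plane('side',q,.024))
```

```text
wing (array([0.4685, 0.368 , 0.0759]), np.float64(0.0031544754304827986))
tray [0.5684 0.291  0.026 ]
tray [0.4199 0.3257 0.026 ]
tray [0.4429 0.4339 0.026 ]
tray [0.5894 0.3911 0.026 ]
scene [261 177  52  21 712] [285.9522 186.9902]
((527.1864624023438, -151.58529663085938), (60.29778289794922, 172.40493774414062), 11.215557098388672)
[489.3621  46.3227]
side [341 172  31  45 911] [356.2755 193.9627]
((522.2861328125, -145.38612365722656), (60.360435485839844, 188.06939697265625), 10.834833145141602)
[527.9492 553.8278]
h [0.5215 0.057  0.024 ]
h [0.4414 0.0388 0.024 ]
h [ 0.5676 -0.3453  0.024 ]
```

Wing point (0.4685, 0.368, 0.076): the height matches 26+50 mm and it fits the tray geometry. The tray lies at about -14°, which is already the tool's yaw. I'll move over it and look with the wrist camera.

Call:
drive_tool(
  steps=[0,0,0,0.037,0.0157,0,1,0,0,0,0.037,0.0157,0,1,0,0,0,0.037,0.0157,0,1,0,0,0,0.037,0.0157,0,1,0,0,0,0.037,0.0157,0,1,0,0,0,0.037,0.0157,0,1,0,0,0,0.037,0.0157,0,1,0,0,0,0.037,0.0157,0,1,0,0,0,0.036,0.0157,0,1,0,0,0,0.036,0.0157,0,1],
)

```text
time_s: 0.98
tcp_pos: [0.469, 0.3666, 0.2414]
ee_rot: [[0.972, -0.236, -0.0], [-0.236, -0.972, -0.0], [-0.0, 0.0, -1.0]]
wrist_force: [1.4, 1.1, -0.1]
gripper_width: 0.999
gripper_force: 0.0
```

Run:
```python
from h import *
np.set_printoptions(precision=4,suppress=True)
s=r.sense();P=r.camera_params('wrist');w=r.capture('wrist');cv2.imwrite('pics/wrist1.png',w)
print(s['tcp_pos'],s['ee_rot'],s['joints'])
k,l,st,c=cv2.connectedComponentsWithStats(red(w))
for i in range(1,k):
    if st[i,4]>60:
        cn=cv2.findContours((l==i).astype(np.uint8),0,2)[0][0]
        Q=np.array([plane('wrist',p[0],.089,P)[:2] for p in cn.astype(float)],np.float32)
        print(st[i],c[i],cv2.minAreaRect(Q*1000),plane('wrist',c[i],.085,P))
```

```text
[0.469  0.3666 0.2414] [[ 0.9719 -0.2356 -0.0004]
 [-0.2356 -0.9719 -0.0002]
 [-0.0003  0.0003 -1.    ]] [ 53.5764  19.1725  -3.9001  -0.0121 -66.9504  22.8037]
[310 162  11  48 463] [314.6739 185.5594] ((472.76214599609375, 365.9923400878906), (9.37445068359375, 45.12813186645508), 76.09677124023438) [0.4723 0.3665 0.085 ]
[300 262  24  21 190] [311.1211 271.5737] ((386.82244873046875, 391.44366455078125), (9.731664657592773, 30.08887481689453), 34.340728759765625) [0.3849 0.3915 0.085 ]
```

View pics/wrist1.png

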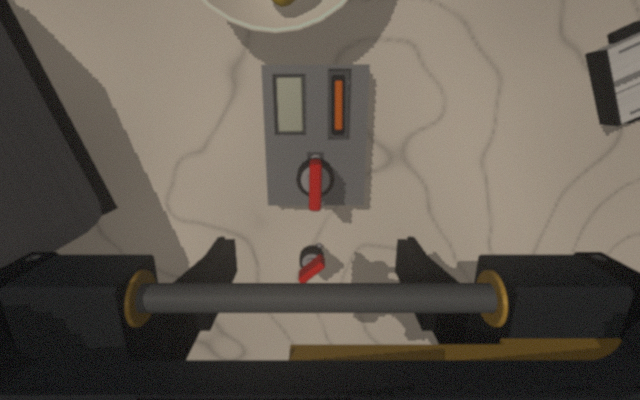

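The wrist view shows the tray squarely. Its corners are at about (262,66), (370,66), (369,207) and (268,207), with the wing at (315,162..210), the collar around (315,178), and the small loose stud at (311,270).

Run:
```python
from h import *
np.set_printoptions(precision=4,suppress=True)
P=r.camera_params('wrist');w=cv2.imread('pics/wrist1.png')
C=[plane('wrist',p,.026,P)[:2] for p in((263,66),(370,66),(368.5,207),(268,207))];C=np.array(C);print(C)
print([np.linalg.norm(C[i]-C[i-1]) for i in range(4)])
m=C.mean(0);ux=(C[0]+C[1]-C[2]-C[3]);ux/=np.linalg.norm(ux);print('pocket',m-.038*ux,np.degrees(np.arctan2(ux[1],ux[0])))
g=cv2.cvtColor(w,cv2.COLOR_BGR2GRAY);h=cv2.cvtColor(w,cv2.COLOR_BGR2HSV)
d=(g<38).astype(np.uint8);d[:150]=0;d[205:]=0;d[:,:290]=0;d[:,345:]=0
ys,xs=np.nonzero(d);print('dark',xs.min(),xs.max(),ys.min(),ys.max())
for uv in((315,160),(315,198)): print(plane('wrist',uv,.053,P))
print('row profile col 307', g[150:206,307]);print('wing col315 R',w[150:216,315,2])
print('slice row180',g[180,288:345])
a=P['extrinsics'];print(-a[:3,:3].T@a[:3,3])
# wing/foot predicted for candidates
for c in((.4728,.366),(.4685,.368)):
  u=np.array([ux[0],ux[1],0]);X=np.array([*c,.089]);print([proj('wrist',X+s*.023*u,P) for s in(-1,1)],proj('wrist',np.array([*c,.053])+.02*u,P))
```

```text
[[0.5962 0.3867]
 [0.5701 0.2813]
 [0.4225 0.3122]
 [0.4504 0.4243]]
[np.float64(0.15061231955940485), np.float64(0.10864289584047615), np.float64(0.15079824092046842), np.float64(0.11550469384449476)]
pocket [0.4728 0.3597] -13.125357987498795
dark 321 325 160 165
[0.4948 0.3576 0.053 ]
[0.4556 0.3673 0.053 ]
row profile col 307 [ 97  89  79  76  78  77  76  77  69  65  53  43  41  47  43  47  54  74
  98 109 108 116 114 112 109 105 105 107 110 109 112 111 110 111 109 110
 112 113 110 109 109  87  68  52  54  67  80  90  89  90  94  93  93  90
  92  94]
wing col315 R [ 95  87  75  77  89 108 109  88  71  86 102 106 104 114 127 146 153 151
 152 154 155 154 151 154 152 152 151 151 151 152 150 154 154 150 153 152
 152 149 150 149 153 151 151 149 152 148 151 148 151 149 147 150 150 150
 149 147 151 146 149 139 128 137 147 156 156 155]
slice row180 [ 94  90  88  92  90  93  91  87  69  55  50  52  72 101 114 114 116 116
 114 112 102  82  77  79  77  74  78  72  72  76  73  72  70  68  75  78
  80  79  79  84  75  63  55  38  38  45  57  65  67  71  70  70  68  68
  74  86  89]
[0.5516 0.3434 0.3846]
[array([312.3198, 214.8065]), array([311.4593, 167.2985])] [311.8838 163.2692]
[array([311.3893, 219.3888]), array([310.491 , 172.2999])] [311.0154 167.7622]
```

The camera pose settled a little after that frame, so I'll re-measure at rest.

Run:
```python
from h import *
np.set_printoptions(precision=4,suppress=True)
s=r.sense();P=r.camera_params('wrist');w=r.capture('wrist');s2=r.sense();P2=r.camera_params('wrist');cv2.imwrite('pics/wrist2.png',w)
print(s['tcp_pos'],s2['tcp_pos'],np.abs(P['extrinsics']-P2['extrinsics']).max())
m=red(w);m[240:]=0
k,l,st,c=cv2.connectedComponentsWithStats(m);i=1+np.argmax(st[1:,4]);print(st[i],c[i])
cn=cv2.findContours((l==i).astype(np.uint8),0,2)[0][0]
Q=np.array([plane('wrist',p[0],.089,P)[:2] for p in cn.astype(float)],np.float32);print(cv2.minAreaRect(Q*1000))
R=s['ee_rot'];print('rel tool',((Q-s['tcp_pos'][:2])@R[:2,:2]).min(0),((Q-s['tcp_pos'][:2])@R[:2,:2]).max(0))
# tray edges: line fits on gray
g=cv2.GaussianBlur(cv2.cvtColor(w,cv2.COLOR_BGR2GRAY),(3,3),0).astype(int)
def edge(v): return int(np.argmax(np.abs(np.diff(v))))+.5
L=[(250+edge(g[y,250:285]),y) for y in range(85,190,5)]
B=[(x,198+edge(g[198:220,x])) for x in list(range(275,300,4))]
T=[(x,55+edge(g[55:72,x])) for x in range(270,362,6)]
for nm,e in(('L',L),('B',B),('T',T)):
    X=np.array([plane('wrist',p,.026,P)[:2] for p in e]);X=((X-s['tcp_pos'][:2])@R[:2,:2])*1000
    print(nm,np.median(X,0),X[::3].round(1).tolist())
# collar dark ring extents
print('col302',g[158:205,302]);print('row176',g[176,290:345])
```

```text
[0.4733 0.3628 0.2411] [0.4712 0.3646 0.2409] 0.0031483844944112382
[307 166  11  49 462] [311.6104 190.6775]
((473.7416076660156, 365.6636657714844), (9.332487106323242, 46.395076751708984), 75.62420654296875)
rel tool [-0.0235 -0.0077] [0.0229 0.0018]
L [ 44.4518 -44.1024] [[95.3, -43.9], [80.5, -43.4], [65.3, -42.9], [49.7, -43.5], [33.7, -58.2], [17.3, -57.9], [0.5, -57.6]]
B [-45.011  -32.5125] [[-41.3, -46.3], [-45.0, -32.5], [-45.0, -18.6]]
T [113.5156  -0.0988] [[109.2, -45.9], [122.4, -27.3], [110.2, -9.2], [111.2, 9.1], [121.5, 27.1], [110.2, 45.8]]
col302 [ 91  90  90  91  91  89  83  73  59  49  45  45  45  47  51  63  78  93
 105 112 114 115 115 115 114 113 115 115 114 114 116 116 115 115 112 105
  93  79  64  55  57  67  79  88  92  92  92]
row176 [ 92  93  92  88  79  65  53  48  50  60  77  94 105 110 108 100  89  80
  76  76  76  76  75  75  73  71  69  68  70  74  77  78  75  68  58  49
  44  42  43  49  58  66  70  74  80  86  89  91  91  91  91  92  91  90
  90]
```

Call:
drive_tool(
  steps=[0,0,0,0.002,-0.001,0.02,1,0,0,0,0,0,0.03,1,0,0,0,0,0,0.03,1,0,0,0,0,0,0.025,1,0,0,0,0,0,0.015,1,0,0,0,0,0,0,1,0,0,0,0,0,0,1,0,0,0,0,0,0,1,0,0,0,0,0,0,1],
)

```text
time_s: 1.83
tcp_pos: [0.4706, 0.3696, 0.1233]
ee_rot: [[0.972, -0.235, 0.002], [-0.235, -0.972, 0.002], [0.002, -0.003, -1.0]]
wrist_force: [-0.6, 0.8, -0.5]
gripper_width: 1.0
gripper_force: 0.0
```

```bash
cat > wing.py <<'E'
from h import *
np.set_printoptions(precision=4,suppress=True)
s=r.sense();P=r.camera_params('wrist');w=r.capture('wrist');s2=r.sense();cv2.imwrite('pics/wrist3.png',w)
print(s['time_s'],s['tcp_pos'],s2['tcp_pos'])
m=red(w)
k,l,st,c=cv2.connectedComponentsWithStats(m)
for i in range(1,k):
  if st[i,4]<100: continue
  print(st[i],c[i])
  cn=cv2.findContours((l==i).astype(np.uint8),0,2)[0][0]
  Q=np.array([plane('wrist',p[0],.089,P)[:2] for p in cn.astype(float)],np.float32);print(cv2.minAreaRect(Q*1000))
  R=s['ee_rot'];q=(Q-s['tcp_pos'][:2])@R[:2,:2];print('rel tool',q.min(0),q.max(0))
E
python3 wing.py
```

```text
1.8333 [0.4706 0.3696 0.1233] [0.4705 0.3695 0.1232]
[ 311  192   20   82 1338] [320.1839 233.4694]
((475.4153137207031, 365.58734130859375), (10.691569328308105, 51.09892654418945), 75.50883483886719)
rel tool [-0.0199 -0.0026] [0.0311 0.0083]
[309 327  23  17 163] [321.9509 336.5583]
((406.7467041015625, 381.9996032714844), (14.331082344055176, 12.393329620361328), 76.5697021484375)
rel tool [-0.0712 -0.0042] [-0.0588  0.0102]
```

The arm is at rest and the measurement agrees: the stud axis is at (0.4727, 0.366), an offset of +3 mm in x and +3 mm in tool y. Descend and grip.

Call:
drive_tool(
  steps=[0,0,0,0.003,0.003,0.005,1,0,0,0,0,0,0.015,1,0,0,0,0,0,0.015,1,0,0,0,0,0,0.01,1,0,0,0,0,0,0,1,0,0,0,0,0,0,0,0,0,0,0,0,0,0,0,0,0,0,0,0,0,0,0,0,0,0,0,0,0,0,0,0,0,0,0],
)

```text
time_s: 2.72
tcp_pos: [0.4725, 0.3653, 0.0772]
ee_rot: [[0.972, -0.235, 0.001], [-0.235, -0.972, 0.001], [0.001, -0.001, -1.0]]
wrist_force: [0.0, -0.7, 0.6]
gripper_width: 0.705
gripper_force: 0.0
```

Call:
drive_tool(
  steps=[0,0,0,0,0,0,0,0,0,0,0,0,0,0,0,0,0,0,0,0,0,0,0,0,0,0,0,0],
)

```text
time_s: 3.05
tcp_pos: [0.4722, 0.365, 0.0766]
ee_rot: [[0.972, -0.236, 0.0], [-0.236, -0.972, 0.0], [0.0, -0.0, -1.0]]
wrist_force: [-0.4, -0.3, 0.4]
gripper_width: 0.398
gripper_force: 0.0
```

Run:
```python
from h import *
s=r.sense();print(s['tcp_pos'],s['wrist_force'],s['moment'],s['gripper_width'],s['gripper_force'])
w=r.capture('wrist');cv2.imwrite('pics/wrist4.png',w)
```

```text
[0.47223994 0.36502092 0.07657256] [-0.37112602 -0.25211121  0.39641269] [-0.0483563  -0.01799793  0.02130081] 0.39830946622512076 0.0
```

View pics/wrist4.png

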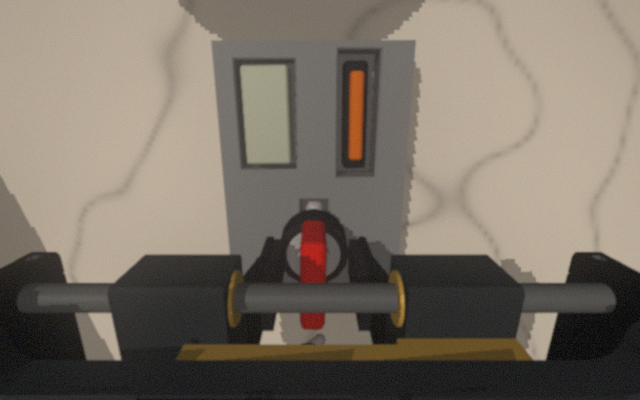

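The fingers straddle the wing evenly at (313,275) but are still closing. I'll close fully and then lift.

Call:
drive_tool(
  steps=[0,0,0,0,0,0,0,0,0,0,0,0,0,0,0,0,0,0,0,0,0,0,0,0,0,0,0,0,0,0,0,0,0,0,0,0,0,0,0,0,0,0],
)

```text
time_s: 3.6
tcp_pos: [0.4727, 0.3655, 0.0774]
ee_rot: [[0.972, -0.235, 0.001], [-0.235, -0.972, 0.001], [0.001, -0.001, -1.0]]
wrist_force: [-0.5, 0.8, 5.6]
gripper_width: 0.14
gripper_force: 61.5
```

Call:
drive_tool(
  steps=[0,0,0,0,0,-0.005,0,0,0,0,0,0,-0.01,0,0,0,0,0,0,-0.02,0,0,0,0,0,0,-0.025,0,0,0,0,0,0,-0.025,0,0,0,0,0,0,0,0],
)

```text
time_s: 4.1
tcp_pos: [0.4743, 0.3667, 0.167]
ee_rot: [[0.972, -0.235, 0.007], [-0.235, -0.972, 0.006], [0.005, -0.008, -1.0]]
wrist_force: [1.2, 1.6, -1.2]
gripper_width: 0.134
gripper_force: 58.5
```

Gripped and lifted. Next I carry it to above the open end of the holder, turning the wing along the slot.

Call:
drive_tool(
  steps=[0,0,0.124,0.0086,0.0308,0,0,0,0,0.124,0.0123,0.0295,0,0,0,0,0.124,0.0159,0.0278,0,0,0,0,0.124,0.0192,0.0256,0,0,0,0,0.124,0.0222,0.0231,0,0,0,0,0.124,0.0249,0.0202,0,0,0,0,0.124,0.0272,0.0169,0,0,0,0,0.124,0.0291,0.0134,0,0,0,0,0.124,0.0305,0.0097,0,0,0,0,0,0.031,0.006,0,0],
)

```text
time_s: 4.93
tcp_pos: [0.4812, 0.0435, 0.1607]
ee_rot: [[0.211, -0.978, -0.003], [-0.978, -0.211, -0.0], [-0.0, 0.003, -1.0]]
wrist_force: [1.7, 0.4, -2.6]
gripper_width: 0.139
gripper_force: 57.3
```

Call:
drive_tool(
  steps=[0,0,0,0,0,0,0,0,0,0,0,0,0,0,0,0,0,0,0,0,0,0,0,0,0,0,0,0],
)

```text
time_s: 5.27
tcp_pos: [0.4824, 0.046, 0.1612]
ee_rot: [[0.216, -0.976, -0.001], [-0.976, -0.216, -0.0], [-0.0, 0.001, -1.0]]
wrist_force: [-0.3, -0.2, -2.3]
gripper_width: 0.136
gripper_force: 54.9
```

Run:
```python
from h import *
np.set_printoptions(precision=4,suppress=True)
s=r.sense();P=r.camera_params('wrist');w=r.capture('wrist');print(s['tcp_pos'],r.sense()['tcp_pos'],s['ee_rot'],s['joints'])
print(P['extrinsics'].tolist());cv2.imwrite('pics/wrist5.png',w);import pickle;pickle.dump((s,P),open('v5.pkl','wb'))
```

```text
[0.4824 0.046  0.1612] [0.4825 0.0462 0.1613] [[ 0.216  -0.9764 -0.0007]
 [-0.9764 -0.216  -0.    ]
 [-0.0001  0.0007 -1.    ]] [ 24.692   13.0289 -25.4129  -0.0186 -51.5944 -12.2037]
[[-0.976337895136701, -0.21625039394069412, 0.0002857280726377404, 0.4805301708023247], [-0.20659185511317812, 0.9331198914317359, 0.29429079770750904, 0.04475214072570371], [-0.06390711948548863, 0.28726822889926573, -0.9557158807638112, 0.33256554143787614], [0.0, 0.0, 0.0, 1.0]]
```

View pics/wrist5.png

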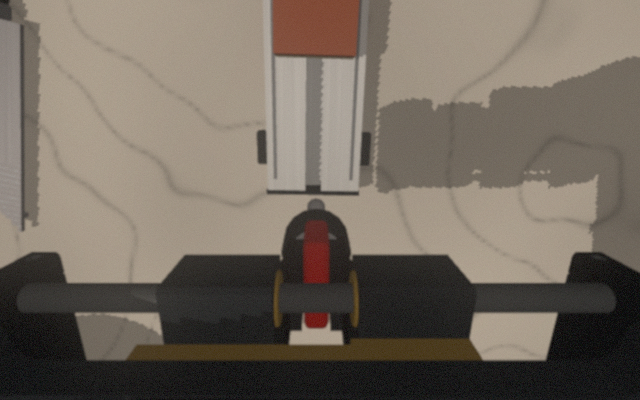

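The wrist view shows the holder from above: slot at columns ~304–322 between rows 57 and 188, cap at row 190, stone end at row 55. The foot tip shows at (316,204), nearly in line with the slot. Fit the lines next.

Run:
```python
from h import *
import pickle
np.set_printoptions(precision=4,suppress=True)
s,P=pickle.load(open('v5.pkl','rb'));w=cv2.imread('pics/wrist5.png')
g=cv2.GaussianBlur(cv2.cvtColor(w,cv2.COLOR_BGR2GRAY),(3,3),0).astype(int)
R=s['ee_rot'];t=s['tcp_pos']
print(g[120,255:372].tolist());print('col290',g[40:70,290].tolist(),g[180:200,290].tolist())
rel=lambda uv,z:((plane('wrist',uv,z,P)-t)@R)*1000
A=[]
for y in range(65,180,5):
    d=np.diff(g[y,296:332]);a=296+np.argmin(d)+.5;b=296+np.argmax(d)+.5;A.append((rel((a,y),.024)[:2],rel((b,y),.024)[:2]))
A=np.array(A);print(A[::5].round(1).tolist());mid=A.mean(1)
p=np.polyfit(mid[:,0],mid[:,1],1);print('slot line y=px+q in tool mm',p,'resid',np.std(mid[:,1]-np.polyval(p,mid[:,0])))
for uv in((313,190),(314,193)): print('cap',rel(uv,.024))
for uv in((313,55),): print('stone end top',rel(uv,.046),'bottom',rel(uv,.024))
for uv in((267,190),(358,193)): print('rail corner',rel(uv,.024))
h=cv2.cvtColor(w,cv2.COLOR_BGR2HSV)
m=((h[...,0]<14)&(h[...,1]>110)).astype(np.uint8);m[80:]=0
for y in(5,20,35,50):
    x=np.nonzero(m[y,240:400])[0]+240;print('stone',x.min(),x.max(),rel((x.min(),y),.046)[:2],rel((x.max(),y),.046)[:2])
zf=t[2]-.051-.010;print('foot tip',rel((316,199),zf),zf)
k=red(w);ys,xs=np.nonzero(k);print('wing',xs.min(),xs.max(),ys.min(),ys.max(),rel((316.5,222),t[2]-.051+.063),rel((316.5,327),t[2]+.012))
```

```text
[148, 147, 147, 148, 148, 149, 149, 148, 149, 151, 156, 163, 167, 170, 171, 170, 162, 146, 128, 121, 130, 148, 161, 166, 168, 169, 170, 170, 169, 168, 169, 169, 169, 169, 169, 168, 168, 169, 169, 169, 170, 171, 172, 173, 173, 172, 170, 170, 168, 161, 145, 129, 121, 119, 118, 119, 119, 118, 117, 118, 119, 119, 119, 118, 119, 124, 135, 149, 159, 165, 167, 168, 168, 168, 167, 165, 164, 164, 165, 165, 164, 165, 167, 168, 168, 167, 166, 166, 166, 166, 166, 165, 165, 166, 166, 162, 151, 132, 117, 119, 136, 153, 163, 166, 167, 165, 155, 136, 118, 108, 106, 106, 106, 106, 106, 106, 106]
col290 [92, 93, 93, 93, 93, 94, 93, 93, 94, 94, 93, 93, 89, 81, 76, 82, 104, 132, 154, 165, 167, 167, 167, 167, 166, 166, 166, 166, 167, 167] [164, 165, 165, 164, 165, 165, 165, 164, 159, 142, 111, 79, 65, 79, 110, 139, 153, 155, 156, 157]
[[[107.2, -7.8], [107.2, 5.7]], [[88.4, -8.0], [88.4, 4.2]], [[68.8, -9.0], [68.8, 5.1]], [[48.3, -9.2], [48.3, 3.5]], [[26.8, -8.5], [26.8, 3.6]]]
slot line y=px+q in tool mm [ 0.0186 -3.1558] resid 0.3416014351416671
cap [  4.4281  -2.1039 137.2122]
cap [  1.6679  -1.2221 137.2132]
stone end top [111.9187  -1.6828 115.2001] bottom [114.5316  -1.8597 137.1997]
rail corner [  4.4229 -42.8316 137.185 ]
rail corner [  1.6733  37.8463 137.2393]
stone 273 358 [144.0179 -29.4795] [144.0346  29.7411]
stone 274 357 [134.6547 -29.1283] [134.6706  29.3901]
stone 274 356 [125.0658 -29.4823] [125.0809  29.0309]
stone 274 355 [115.2426 -29.8452] [115.257  28.663]
foot tip [19.2244  0.5127 60.9981] 0.10021413649544457
wing 303 328 233 326 [ 31.1058   0.6894 -12.0031] [-22.1691   0.7381 -11.997 ]
```

The slot lies 2.7 mm to the side and tilts about 0.022 rad relative to the tool. The stone end is at about holder x = +80. I'll move above the slot entry, lower part way and check again.

Call:
drive_tool(
  steps=[0,0,0,0.02,-0.0027,0,0,0,0,0,0.02,0,0.01,0,0,0,0,0.015,0,0.02,0,0,0,0.022,0,0,0.015,0,0,0,0,0,0,0.011,0,0,0,0,0,0,0,0,0,0,0,0,0,0,0,0,0,0,0,0,0,0,0,0,0,0,0,0,0],
)

```text
time_s: 6.07
tcp_pos: [0.4979, -0.0069, 0.1065]
ee_rot: [[0.195, -0.981, 0.002], [-0.981, -0.195, 0.0], [-0.0, -0.002, -1.0]]
wrist_force: [-0.5, -0.3, -2.2]
gripper_width: 0.135
gripper_force: 54.9
```

Run:
```python
from h import *
import pickle
np.set_printoptions(precision=4,suppress=True)
s=r.sense();P=r.camera_params('wrist');w=r.capture('wrist');print(s['tcp_pos'],r.sense()['tcp_pos'],s['ee_rot'],s['wrist_force'])
a=r.capture('side');cv2.imwrite('pics/side6.png',a)
cv2.imwrite('pics/wrist6.png',w);pickle.dump((s,P),open('v6.pkl','wb'))
o=np.zeros((600,800,3),np.uint8)
o[:330,:]=cv2.resize(w[20:350,0:640][:, 200:430],(800,330*800//230))[:330*800//230][200:530] if 0 else cv2.resize(w[100:265,120:520],(800,330),interpolation=2)
o[335:600,:600]=cv2.resize(a[150:256,280:520],(600,265),interpolation=2);cv2.imwrite('pics/crop6.png',o)
```

```text
[ 0.4979 -0.0069  0.1065] [ 0.4978 -0.0071  0.1065] [[ 0.195  -0.9808  0.0022]
 [-0.9808 -0.195   0.0005]
 [-0.     -0.0022 -1.    ]] [-0.4954 -0.3429 -2.2343]
```

View pics/crop6.png

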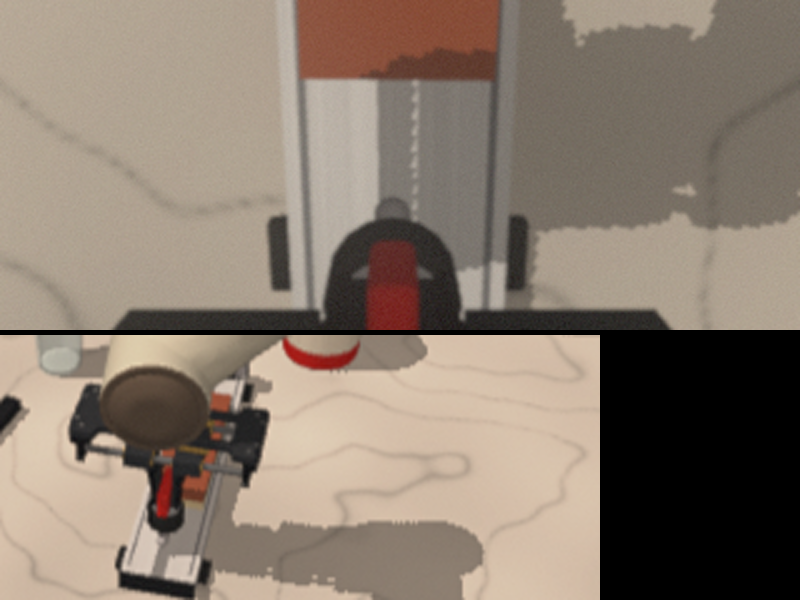

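The foot tip is at about (316,204) just above the slot. The slot edges are at columns ~309 (left) and ~328 (right, dotted shadow edge). I'll measure the remaining lateral offset.

Run:
```python
from h import *
import pickle
np.set_printoptions(precision=2,suppress=True,linewidth=200)
s,P=pickle.load(open('v6.pkl','rb'));w=cv2.imread('pics/wrist6.png')
g=cv2.GaussianBlur(cv2.cvtColor(w,cv2.COLOR_BGR2GRAY),(3,3),0).astype(int)
R=s['ee_rot'];t=s['tcp_pos']
rel=lambda uv,z:((plane('wrist',uv,z,P)-t)@R)*1000
print(g[170,258:380].tolist());print(g[200:207,300:335].tolist())
G=[]
for y in range(146,216,6):
    l=262+np.argmin(g[y,262:285]);rr=355+np.argmin(g[y,355:373])
    d=np.diff(g[y,300:320]);a=300+np.argmin(d)+.5
    v=g[y,322:334];b=322+(np.argmax(v))
    q=[rel((c,y),.024) for c in(l,a,b,rr)];G.append([q[0][0]]+[i[1] for i in q]);print(y,l,a,b,rr,np.array(G[-1]))
zf=t[2]-.051-.010
for u in(308,316,324): print('foot',rel((u,203),zf))
k=red(w);ys,xs=np.nonzero(k);
for y in(225,240,255):
    x=np.nonzero(k[y,290:345])[0]+290;print('wing',y,x.min(),x.max(),rel(((x.min()+x.max())/2,y),t[2]-.02))
print('stone end',rel((310,138.5),.046),rel((310,139),.024))
```

```text
[165, 165, 167, 172, 177, 180, 180, 181, 183, 182, 175, 157, 137, 124, 125, 139, 158, 172, 177, 178, 179, 180, 181, 181, 178, 177, 177, 178, 178, 178, 178, 178, 178, 178, 177, 175, 176, 179, 181, 181, 182, 182, 182, 181, 180, 180, 180, 180, 178, 171, 157, 138, 126, 123, 123, 122, 123, 124, 124, 123, 121, 121, 122, 123, 122, 122, 122, 124, 132, 140, 140, 131, 123, 121, 121, 122, 122, 123, 122, 120, 119, 119, 118, 118, 119, 119, 119, 120, 121, 122, 120, 120, 120, 120, 120, 120, 120, 120, 119, 119, 119, 119, 119, 118, 117, 109, 96, 85, 82, 91, 104, 114, 119, 121, 120, 120, 120, 118, 115, 111, 109, 109]
[[181, 180, 180, 179, 178, 177, 177, 174, 161, 137, 111, 96, 91, 90, 88, 87, 88, 88, 87, 88, 93, 99, 107, 114, 119, 124, 131, 137, 133, 126, 121, 119, 120, 121, 121], [180, 180, 180, 179, 177, 176, 175, 169, 153, 127, 104, 91, 89, 89, 90, 90, 91, 90, 89, 88, 89, 92, 98, 106, 116, 125, 135, 142, 138, 128, 121, 119, 120, 121, 121], [180, 180, 180, 179, 178, 176, 172, 160, 138, 113, 96, 90, 91, 92, 92, 93, 94, 93, 92, 91, 90, 89, 92, 100, 113, 126, 140, 147, 141, 129, 121, 119, 120, 121, 121
[... 955 characters left out ...]
8.5 327 365 [ 29.6  -30.45  -4.75   8.27  34.99]
182 272 308.5 327 365 [ 25.25 -30.62  -4.78   8.31  35.19]
188 272 308.5 327 365 [ 20.86 -30.79  -4.81   8.36  35.38]
194 272 308.5 327 365 [ 16.42 -30.96  -4.83   8.4   35.58]
200 273 309.5 327 364 [ 11.93 -30.41  -4.14   8.45  35.06]
206 273 306.5 327 364 [  7.38 -30.59  -6.34   8.49  35.25]
212 262 301.5 333 364 [  2.78 -38.77 -10.01  12.91  35.45]
foot [16.51 -4.7  61.01]
foot [16.52  0.52 61.  ]
foot [16.52  5.74 60.99]Traceback (most recent call last):
  File "<stdin>", line 19, in <module>
    return umr_minimum(a, axis, None, out, keepdims, initial, where)
ValueError: zero-size array to reduction operation minimum which has no identity
```

The slot mid is at +2.0 mm and the foot at +0.4 mm, so I shift 1.6 mm. Then lower to about 2 mm above the rail and measure again where parallax is small.

Call:
drive_tool(
  steps=[0,0,0,0,0.0016,0.004,0,0,0,0,0,0,0.004,0,0,0,0,0,0,0.002,0,0,0,0,0,0,0,0,0,0,0,0,0,0,0,0,0,0,0,0,0,0],
)

```text
time_s: 6.67
tcp_pos: [0.4956, -0.008, 0.0955]
ee_rot: [[0.194, -0.981, 0.0], [-0.981, -0.194, -0.0], [0.0, -0.0, -1.0]]
wrist_force: [0.3, -0.0, -3.5]
gripper_width: 0.133
gripper_force: 54.9
```

```bash
cat > lat.py <<'E'
from h import *
np.set_printoptions(precision=2,suppress=True,linewidth=200)
s=r.sense();P=r.camera_params('wrist');w=r.capture('wrist');print(s['tcp_pos'],r.sense()['tcp_pos'],s['wrist_force']);print(s['ee_rot'])
cv2.imwrite('pics/wrist7.png',w)
g=cv2.GaussianBlur(cv2.cvtColor(w,cv2.COLOR_BGR2GRAY),(3,3),0).astype(int)
R=s['ee_rot'];t=s['tcp_pos']
rel=lambda uv,z:((plane('wrist',uv,z,P)-t)@R)*1000
for y in range(160,212,5):
    l=255+np.argmin(g[y,255:290]);rr=350+np.argmin(g[y,350:380])
    d=np.diff(g[y,298:320]);a=298+np.argmin(d)+.5;b=320+np.argmax(g[y,320:336])
    q=[rel((c,y),.024) for c in(l,a,b,rr)];print(y,l,a,b,rr,q[0][0].round(1),np.array([i[1] for i in q]),'mids',(q[0][1]+q[3][1])/2,(q[1][1]+q[2][1])/2)
for y in (200,204,208,212,216): print(y,g[y,300:335].tolist())
zf=t[2]-.051-.010
print('px2mm foot y at 316:',rel((316,205),zf),rel((326,205),zf))
E
python3 lat.py
```

```text
[ 0.5  -0.01  0.1 ] [ 0.5  -0.01  0.1 ] [ 0.31 -0.   -3.47]
[[ 0.19 -0.98  0.  ]
 [-0.98 -0.19 -0.  ]
 [ 0.   -0.   -1.  ]]
160 265 303.5 324 365 42.9 [-33.13  -7.72   5.8   32.85] mids -0.13911581105125137 -0.96174262580104
165 265 303.5 324 364 39.6 [-33.28  -7.76   5.83  32.33] mids -0.47183256505675075 -0.9668166303921568
170 265 303.5 324 364 36.2 [-33.43  -7.8    5.85  32.48] mids -0.4747105289172744 -0.9719379245386479
175 265 304.5 324 364 32.8 [-33.58  -7.16   5.88  32.63] mids -0.47761559688167665 -0.6427037864629659
180 266 303.5 324 364 29.4 [-33.07  -7.87   5.9   32.78] mids -0.1445342063002819 -0.9823250402829542
185 266 304.5 324 364 25.9 [-33.22  -7.23   5.93  32.93] mids -0.14594298077482293 -0.6501013701224467
190 266 304.5 324 363 22.4 [-33.38  -7.27   5.96  32.4 ] mids -0.4864070771085629 -0.6538529144046015
195 266 304.5 324 363 18.9 [-33.53  -7.3    5.98  32.55] mids -0.48942361513309507 -0.6576402955191987
200 267 304.5 324 363 15.3 [-33.    -7.33   6.01  32.7 ] mids -0.15016235572729641 -0.6614640268480159
205 267 305.5 327 363 11.7 [-33.16  -6.68   8.1   32.8
[... 300 characters left out ...]
22, 122, 120, 119]
204 [180, 179, 179, 177, 164, 143, 121, 105, 95, 91, 91, 94, 95, 96, 98, 97, 96, 97, 97, 96, 94, 91, 90, 94, 107, 118, 123, 122, 122, 123, 124, 123, 122, 121, 120]
208 [180, 179, 178, 175, 162, 139, 116, 99, 90, 87, 86, 86, 85, 84, 82, 80, 81, 82, 83, 85, 85, 85, 85, 87, 96, 109, 118, 120, 119, 121, 122, 122, 121, 119, 118]
212 [139, 118, 96, 78, 66, 59, 55, 54, 54, 52, 50, 50, 50, 50, 50, 50, 49, 49, 47, 48, 49, 49, 48, 47, 47, 48, 51, 53, 57, 64, 76, 90, 101, 110, 115]
216 [51, 50, 50, 51, 51, 52, 52, 51, 50, 49, 50, 50, 49, 49, 50, 49, 48, 47, 47, 48, 48, 47, 47, 49, 47, 45, 46, 48, 47, 46, 46, 47, 47, 50, 54]
px2mm foot y at 316: [15.15  0.53 61.  ] [15.15  7.07 61.  ]
```

The foot is at column 315.7 and the slot mid at ~314.7, so the offset is -0.6 mm. Correct it and probe down gently.

Call:
drive_tool(
  steps=[0,0,0,0,-0.0006,0,0,0,0,0,0,0,0,0,0,0,0,0,0,0,0,0,0,0,0,0,0.001,0,0,0,0,0,0,0.001,0,0,0,0,0,0,0.001,0,0,0,0,0,0,0.001,0,0,0,0,0,0,0.001,0,0,0,0,0,0,0,0,0,0,0,0,0,0,0],
)

```text
time_s: 7.55
tcp_pos: [0.4961, -0.0079, 0.0905]
ee_rot: [[0.194, -0.981, -0.0], [-0.981, -0.194, -0.0], [0.0, 0.0, -1.0]]
wrist_force: [0.5, -0.5, -2.8]
gripper_width: 0.132
gripper_force: 54.9
```

Call:
drive_tool(
  steps=[0,0,0,0,0,0.001,0,0,0,0,0,0,0.001,0,0,0,0,0,0,0.001,0,0,0,0,0,0,0.0015,0,0,0,0,0,0,0.0015,0,0,0,0,0,0,0.0015,0,0,0,0,0,0,0.0015,0,0,0,0,0,0,0.001,0,0,0,0,0,0,0,0],
)

```text
time_s: 8.3
tcp_pos: [0.4959, -0.0079, 0.0802]
ee_rot: [[0.194, -0.981, -0.001], [-0.981, -0.194, -0.0], [0.0, 0.001, -1.0]]
wrist_force: [0.3, 0.0, -1.7]
gripper_width: 0.131
gripper_force: 54.9
```

Call:
drive_tool(
  steps=[0,0,0,0,0,0.0015,0,0,0,0,0,0,0.001,0,0,0,0,0,0,0.001,0,0,0,0,0,0,0.0008,0,0,0,0,0,0,0,0,0,0,0,0,0,0,0,0,0,0,0,0,0,0],
)

```text
time_s: 8.88
tcp_pos: [0.4961, -0.0078, 0.0763]
ee_rot: [[0.194, -0.981, 0.0], [-0.981, -0.194, 0.0], [0.0, -0.0, -1.0]]
wrist_force: [-0.2, 0.0, -2.6]
gripper_width: 0.136
gripper_force: 54.9
```

```bash
python3 lat.py | head -9
```

```text
[ 0.5  -0.01  0.08] [ 0.5  -0.01  0.08] [-0.22  0.02 -2.56]
[[ 0.19 -0.98  0.  ]
 [-0.98 -0.19  0.  ]
 [ 0.   -0.   -1.  ]]
160 260 303.5 334 370 46.4 [-33.14  -7.01  11.31  32.93] mids -0.10492599180089357 2.1499019351487445
165 261 303.5 330 370 43.3 [-32.69  -7.04   8.95  33.08] mids 0.19559076056750513 0.9522503777047082
170 261 302.5 332 370 40.3 [-32.84  -7.68  10.2   33.23] mids 0.19570639694220304 1.2588296004762345
175 261 298.5 334 370 37.2 [-32.99 -10.15  11.46  33.38] mids 0.1958228589009856 0.6548737273173444
180 261 302.5 333 369 34.0 [-33.14  -7.75  10.9   32.92] mids -0.10988299314304584 1.574672890698697
```

Call:
drive_tool(
  steps=[0,0,0,0,0,0.0005,0,0,0,0,0,0,0.0005,0,0,0,0,0,0,0.0003,0,0,0,0,0,0,0,0,0,0,0,0,0,0,0,0,0,0,0,0,0,0],
)

```text
time_s: 9.43
tcp_pos: [0.4963, -0.0078, 0.0756]
ee_rot: [[0.194, -0.981, 0.001], [-0.981, -0.194, -0.0], [0.0, -0.001, -1.0]]
wrist_force: [-1.7, 0.6, 4.7]
gripper_width: 0.134
gripper_force: 55.3
```

Washer contact felt (+7 N), so the foot is in and the stud is seated. I'll ease off slightly and start sliding towards the stone.

Call:
drive_tool(
  steps=[0,0,0,0,0,-0.0004,0,0,0,0,0,0,0,0,0,0,0,0,0,0,0,0,0,0,0,0,0,0,0,0,0,0.002,0,0,0,0,0,0,0.004,0,0,0,0,0,0,0.005,0,0,0,0,0,0,0.005,0,0,0,0,0,0,0.004,0,0,0,0,0,0,0.003,0,0,0,0,0,0,0,0,0,0],
)

```text
validation failed for argument at $.st...
```

```bash
cat > gap.py <<'E'
from h import *
np.set_printoptions(precision=3,suppress=True,linewidth=200)
s=r.sense();P=r.camera_params('wrist');w=r.capture('wrist')
print(s['time_s'],s['tcp_pos'],s['wrist_force'],s['moment'],s['joints']);cv2.imwrite('pics/gap.png',w)
R=s['ee_rot'];t=s['tcp_pos'];rel=lambda uv,z:((plane('wrist',uv,z,P)-t)@R)*1000
print('tilt',R[2])
h=cv2.cvtColor(w,cv2.COLOR_BGR2HSV);m=((h[...,0]<14)&(h[...,1]>110)).astype(np.uint8);m[:,:230]=0;m[:,410:]=0
rows=np.nonzero(m[:230].sum(1)>45)[0];y=rows.max();print('stone rows',rows.min(),y,'end top',rel((290,y+.5),.046))
for y in np.linspace(rows.min()+5,rows.max()-15,4).astype(int):
    x=np.nonzero(m[y])[0];a,b=rel((x.min()-.5,y),.046),rel((x.max()+.5,y),.046);print('stone',a[0],a[1],b[1],'mid',(a[1]+b[1])/2)
g=cv2.cvtColor(w,cv2.COLOR_BGR2GRAY).astype(int)
print('px of tool x at rail z: ',[proj('wrist',t+R@np.array([x/1000,0,t[2]-.046]),P).round(0) for x in(20,60,120)])
E
python3 gap.py
```

```text
9.4333 [ 0.496 -0.008  0.076] [-1.679  0.565  4.726] [ 0.256  0.73  -0.011] [ 17.883  20.88  -29.609   0.019 -39.476  -6.707]
tilt [ 0.    -0.001 -1.   ]
stone rows 0 146 end top [ 57.558 -13.153  29.573]
stone 123.24746871238888 -29.13815920741314 30.03521085205356 mid 0.4485258223202102
stone 105.32630561035805 -29.660210760357156 30.091359048805284 mid 0.21557414422406396
stone 86.13904467323755 -29.721754823416603 30.15314643462904 mid 0.21569580560621837
stone 65.54289121505082 -29.789564224405595 29.703986282461187 mid -0.0427889709722038
px of tool x at rail z:  [array([315., 214.]), array([315., 142.]), array([315.,  13.])]
```

Call:
drive_tool(
  steps=[0,0,0,0,0,-0.0004,0,0,0,0,0,0,0,0,0,0,0,0,0,0,0,0,0,0,0.002,0,0,0,0,0,0,0.004,0,0,0,0,0,0,0.005,0,0,0,0,0,0,0.005,0,0,0,0,0,0,0.005,0,0,0,0,0,0,0.004,0,0,0,0,0,0,0.002,0,0,0,0,0,0,0,0,0,0],
)

```text
validation failed for argument at $.st...
```

Call:
drive_tool(
  steps=[0,0,0,0,0,-0.0004,0,0,0,0,0,0,0,0,0,0,0,0.002,0,0,0,0,0,0,0.004,0,0,0,0,0,0,0.005,0,0,0,0,0,0,0.005,0,0,0,0,0,0,0.005,0,0,0,0,0,0,0.004,0,0,0,0,0,0,0.002,0,0,0,0,0,0,0,0,0,0],
)

```text
time_s: 10.32
tcp_pos: [0.5019, -0.0349, 0.0756]
ee_rot: [[0.193, -0.981, 0.001], [-0.981, -0.193, -0.0], [0.0, -0.001, -1.0]]
wrist_force: [0.0, 0.6, 4.4]
gripper_width: 0.134
gripper_force: 55.2
```

```bash
python3 gap.py
```

```text
10.3167 [ 0.502 -0.035  0.076] [0.006 0.634 4.4  ] [ 0.39  -0.135  0.021] [ 14.557  21.396 -28.704   0.035 -39.85   -3.435]
tilt [ 0.    -0.001 -1.   ]
stone rows 0 197 end top [ 29.639 -13.802  29.596]
stone 123.27299649964748 -29.154761609094326 30.505050073826553 mid 0.6751442323661134
stone 97.73480989179376 -29.1191786591118 30.51349644890313 mid 0.6971588948956651
stone 69.586340916453 -29.59745136792377 30.012526834083694 mid 0.20753773307996148
stone 38.39403844630733 -29.047009652289383 29.460833559776315 mid 0.20691195374346627
px of tool x at rail z:  [array([315., 214.]), array([315., 142.]), array([315.,  13.])]
```

Call:
drive_tool(
  steps=[0,0,0,0.001,0,-0.0004,0,0,0,0,0.002,0,0,0,0,0,0,0.002,0,0,0,0,0,0,0.002,0,0,0,0,0,0,0.002,0,0,0,0,0,0,0.002,0,0,0,0,0,0,0.002,0,0,0,0,0,0,0.002,0,0,0,0,0,0,0.002,0,0,0,0,0,0,0.001,0,0,0],
)

```text
time_s: 11.2
tcp_pos: [0.5046, -0.0519, 0.0757]
ee_rot: [[0.193, -0.981, -0.0], [-0.981, -0.193, 0.001], [-0.001, 0.0, -1.0]]
wrist_force: [-1.1, 4.6, 3.6]
gripper_width: 0.137
gripper_force: 55.4
```

```bash
python3 gap.py|head -4
python3 - <<'E'
from h import *
n='side';a=r.capture(n);h=cv2.cvtColor(a,cv2.COLOR_BGR2HSV)
b=r.capture('scene');o=np.zeros((560,800,3),np.uint8)
o[:,:400]=cv2.resize(a[140:252,310:390],(400,560),interpolation=2);o[:280,400:]=cv2.resize(b[160:230,220:320],(400,280),interpolation=2);cv2.imwrite('pics/crop8.png',o)
E
```

```text
11.2 [ 0.505 -0.052  0.076] [-1.116  4.622  3.609] [ 1.885  0.373 -0.032] [ 12.47   21.751 -28.029  -0.051 -40.233  -1.28 ]
tilt [-0.001  0.    -1.   ]
stone rows 0 217 end top [ 17.932 -14.063  29.641]
stone 123.23207594054476 -29.60036957799453 30.03633327113347 mid 0.21798184656946873
```

View pics/crop8.png

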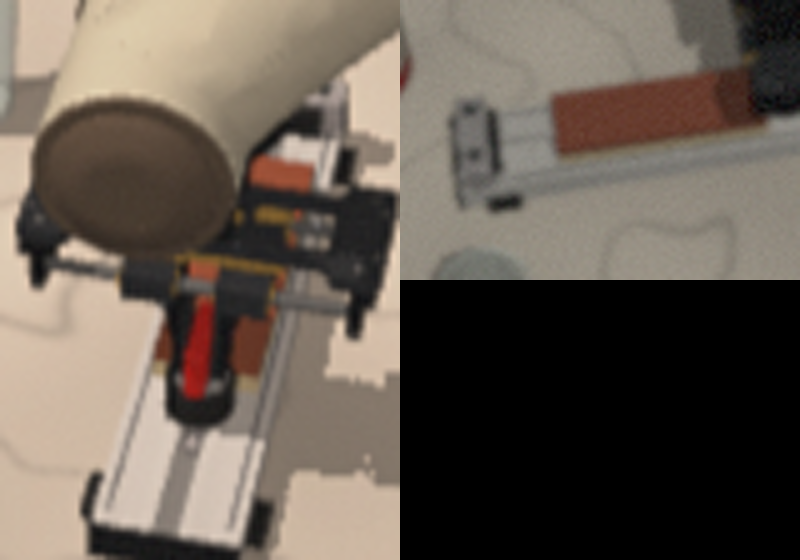

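The stud is against the stone (≈4.7 N, sliding). The scene crop shows stone end (555,128) to pad (497,140), about 45–50 mm to go. Slide on.

Call:
drive_tool(
  steps=[0,0,0,0.002,0,-0.0004,0,0,0,0,0.003,0,0,0,0,0,0,0.003,0,0,0,0,0,0,0.004,0,0,0,0,0,0,0.004,0,0,0,0,0,0,0.004,0,0,0,0,0,0,0.003,0,0,0,0,0,0,0.003,0,0,0,0,0,0,0.002,0,0,0,0,0,0,0.001,0,0,0],
)

```text
time_s: 12.18
tcp_pos: [0.5101, -0.081, 0.0758]
ee_rot: [[0.193, -0.981, -0.001], [-0.981, -0.193, -0.0], [-0.0, 0.001, -1.0]]
wrist_force: [-0.4, 1.2, -2.6]
gripper_width: 0.136
gripper_force: 55.0
```

```bash
python3 gap.py
```

```text
12.1833 [ 0.51  -0.081  0.076] [-0.418  1.198 -2.614] [0.836 0.132 0.003] [  9.004  22.465 -26.747  -0.001 -40.844   2.133]
tilt [-0.     0.001 -1.   ]
stone rows 0 217 end top [ 17.861 -14.098  29.797]
stone 123.28057332057043 -30.133646698173195 29.587769779641043 mid -0.27293845926607574
stone 94.98641471602228 -29.801661976101272 29.209969743925964 mid -0.2958461160876542
stone 62.95446913308195 -29.982334279998653 29.338795754055592 mid -0.3217692629715305
stone 26.966980200468047 -29.637422572869497 28.935222137315534 mid -0.3511002177769811
px of tool x at rail z:  [array([315., 214.]), array([315., 142.]), array([315.,  13.])]
```

Call:
drive_tool(
  steps=[0,0,0,0.001,0,0,0,0,0,0,0.002,0,0,0,0,0,0,0.002,0,0,0,0,0,0,0.002,0,0,0,0,0,0,0.002,0,0,0,0,0,0,0.0015,0,0,0,0,0,0,0.001,0,0,0,0,0,0,0.001,0,0,0,0,0,0,0.001,0,0,0,0,0,0,0,0,0,0],
)

```text
time_s: 13.07
tcp_pos: [0.5131, -0.0939, 0.0762]
ee_rot: [[0.194, -0.981, -0.0], [-0.981, -0.194, -0.0], [0.0, 0.0, -1.0]]
wrist_force: [-0.6, 0.5, -3.5]
gripper_width: 0.132
gripper_force: 55.0
```

Run:
```python
from h import *
b=r.capture('scene');s=r.sense();print(s['tcp_pos'],s['wrist_force'])
cr=cv2.resize(b[175:215,228:282],None,fx=10,fy=10,interpolation=cv2.INTER_CUBIC)
g=cv2.cvtColor(b,cv2.COLOR_BGR2GRAY).astype(int)
for y in(188,190,192,194): print(y,g[y,232:270].tolist())
h=cv2.cvtColor(b,cv2.COLOR_BGR2HSV);m=((h[...,0]<14)&(h[...,1]>110));m[:175]=0;m[215:]=0;m[:,:235]=0;m[:,300:]=0
for y in(188,190,192,194): print(y,np.nonzero(m[y])[0].min())
for x in(240,250): print(plane('scene',(x,192),.048))
```

```text
[ 0.51312674 -0.09386758  0.07625498] [ 0.17178506  0.9098127  -2.18359037]
188 [128, 106, 102, 97, 81, 76, 85, 100, 105, 92, 61, 69, 85, 86, 77, 69, 70, 71, 72, 71, 69, 69, 73, 73, 72, 67, 71, 68, 71, 69, 71, 69, 69, 74, 71, 68, 73, 67]
190 [90, 79, 95, 112, 113, 117, 113, 114, 108, 88, 59, 53, 74, 85, 76, 70, 72, 70, 70, 69, 73, 69, 73, 69, 72, 70, 73, 73, 70, 72, 73, 72, 67, 68, 76, 66, 74, 69]
192 [107, 86, 97, 111, 117, 116, 114, 111, 108, 86, 54, 38, 68, 74, 78, 73, 75, 63, 69, 69, 70, 70, 71, 72, 65, 71, 70, 70, 68, 73, 73, 73, 70, 67, 72, 71, 72, 68]
194 [112, 92, 103, 114, 115, 115, 114, 116, 106, 89, 62, 41, 59, 69, 75, 70, 72, 70, 73, 68, 75, 72, 69, 70, 70, 73, 67, 75, 70, 69, 74, 73, 69, 68, 74, 71, 72, 65]
188 246
190 246
192 247
194 247
[ 0.55115845 -0.30563161  0.048     ]
[ 0.55092091 -0.27159897  0.048     ]
```

About 3–6 mm remains. Creep.

Call:
drive_tool(
  steps=[0,0,0,0.0005,0,0,0,0,0,0,0.0005,0,0,0,0,0,0,0.0005,0,0,0,0,0,0,0.0005,0,0,0,0,0,0,0.0005,0,0,0,0,0,0,0.0005,0,0,0,0,0,0,0.0005,0,0,0,0,0,0,0.0005,0,0,0,0,0,0,0,0,0,0,0,0,0,0,0,0,0,0],
)

```text
validation failed for argument at $.st...
```

Call:
drive_tool(
  steps=[0,0,0,0.0005,0,0,0,0,0,0,0.0005,0,0,0,0,0,0,0.0005,0,0,0,0,0,0,0.0005,0,0,0,0,0,0,0.0005,0,0,0,0,0,0,0.0005,0,0,0,0,0,0,0,0,0,0,0,0,0,0,0,0,0],
)

```text
time_s: 13.78
tcp_pos: [0.5138, -0.0967, 0.0762]
ee_rot: [[0.194, -0.981, 0.0], [-0.981, -0.194, -0.0], [0.0, -0.0, -1.0]]
wrist_force: [-0.2, 2.0, -1.3]
gripper_width: 0.136
gripper_force: 55.0
```

Call:
drive_tool(
  steps=[0,0,0,0.0005,0,0,0,0,0,0,0.0005,0,0,0,0,0,0,0.0005,0,0,0,0,0,0,0.0005,0,0,0,0,0,0,0.0005,0,0,0,0,0,0,0.0005,0,0,0,0,0,0,0,0,0,0],
)

```text
time_s: 14.37
tcp_pos: [0.5142, -0.0993, 0.0762]
ee_rot: [[0.194, -0.981, -0.0], [-0.981, -0.194, 0.0], [-0.0, -0.0, -1.0]]
wrist_force: [-1.1, 5.1, -1.9]
gripper_width: 0.13
gripper_force: 55.1
```

Call:
drive_tool(
  steps=[0,0,0,0.0005,0,0,0,0,0,0,0.0005,0,0,0,0,0,0,0.0005,0,0,0,0,0,0,0.0005,0,0,0,0,0,0,0,0,0,0],
)

```text
time_s: 14.78
tcp_pos: [0.5143, -0.1005, 0.0762]
ee_rot: [[0.193, -0.981, -0.0], [-0.981, -0.193, 0.001], [-0.002, 0.0, -1.0]]
wrist_force: [-1.9, 9.3, 0.5]
gripper_width: 0.133
gripper_force: 55.2
```

Call:
drive_tool(
  steps=[0,0,0,0.0003,0,0,0,0,0,0,0,0,0,0,0,0,0,0,0,0,0,0,0,0,0,0,0,0],
)

```text
time_s: 15.12
tcp_pos: [0.5143, -0.1006, 0.0762]
ee_rot: [[0.194, -0.981, -0.0], [-0.981, -0.194, 0.002], [-0.002, 0.0, -1.0]]
wrist_force: [-0.8, 9.2, 0.6]
gripper_width: 0.135
gripper_force: 55.3
```

```bash
python3 gap.py
```

```text
15.1167 [ 0.514 -0.101  0.076] [-0.806  9.202  0.593] [3.035 0.68  0.051] [  6.63   23.021 -25.617  -0.14  -41.377   4.633]
tilt [-0.002  0.    -1.   ]
stone rows 0 217 end top [ 17.744 -14.109  30.177]
stone 123.3673329973928 -29.676211163149503 29.652155739439028 mid -0.012027711855237655
stone 95.0377066363267 -29.821594323271764 29.771286996666134 mid -0.025153663302814877
stone 62.947747930043526 -30.014676566629824 29.41320943661362 mid -0.3007335650081018
stone 26.87249596168057 -29.682519432012967 29.56877363001579 mid -0.056872900998587994
px of tool x at rail z:  [array([315., 214.]), array([315., 142.]), array([315.,  13.])]
```

The stone is held against the pad at a steady ≈9.3 N. Now the quarter turn, in two parts, following the draw-down.

Call:
drive_tool(
  steps=[0,0,-0.1,0,0,0.0001,0,0,0,-0.1,0,0,0.0001,0,0,0,-0.1,0,0,0.0001,0,0,0,-0.1,0,0,0.0001,0,0,0,-0.1,0,0,0.0001,0,0,0,-0.1,0,0,0.0001,0,0,0,0,0,0,0,0],
)

```text
time_s: 15.75
tcp_pos: [0.5154, -0.1002, 0.0758]
ee_rot: [[0.716, -0.698, 0.002], [-0.698, -0.716, 0.002], [0.0, -0.003, -1.0]]
wrist_force: [-1.2, 10.3, -0.9]
gripper_width: 0.139
gripper_force: 55.0
```

Call:
drive_tool(
  steps=[0,0,-0.1,0,0,0.0001,0,0,0,-0.1,0,0,0.0001,0,0,0,-0.1,0,0,0.0001,0,0,0,-0.1,0,0,0.0001,0,0,0,0,0,0,0,0],
)

```text
time_s: 16.17
tcp_pos: [0.5157, -0.0997, 0.0755]
ee_rot: [[0.931, -0.364, 0.003], [-0.364, -0.931, 0.003], [0.002, -0.004, -1.0]]
wrist_force: [-1.0, 12.9, 0.4]
gripper_width: 0.134
gripper_force: 54.7
```

Call:
drive_tool(
  steps=[0,0,-0.1,-0.0003,-0.0004,0.0001,0,0,0,-0.1,0,0,0.0001,0,0,0,-0.1,0,0,0.0001,0,0,0,0,0,0,0,0,0,0,0,0,0,0,0],
)

```text
time_s: 16.58
tcp_pos: [0.5156, -0.0992, 0.0754]
ee_rot: [[0.997, -0.075, 0.003], [-0.075, -0.997, 0.003], [0.003, -0.003, -1.0]]
wrist_force: [-1.2, 12.7, 1.8]
gripper_width: 0.137
gripper_force: 54.7
```

Call:
drive_tool(
  steps=[0,0,0,-0.0002,-0.0008,0,0,0,0,-0.09,0,0,0.0002,0,0,0,-0.09,0,0,0.0002,0,0,0,-0.09,0,0,0.0001,0,0,0,0,0,0,0,0,0,0,0,0,0,0,0],
)

```text
time_s: 17.08
tcp_pos: [0.5155, -0.0987, 0.0754]
ee_rot: [[0.981, 0.194, 0.003], [0.194, -0.981, 0.002], [0.003, -0.002, -1.0]]
wrist_force: [-2.2, 12.2, 3.7]
gripper_width: 0.134
gripper_force: 54.8
```

Run:
```python
from h import *
np.set_printoptions(precision=4,suppress=True)
s=r.sense();print(s['tcp_pos'],s['wrist_force'],s['moment'],s['ee_rot'],s['joints'])
R=s['ee_rot'];print(np.degrees(np.arctan2(R[1,0],R[0,0])))
```

```text
[ 0.5155 -0.0987  0.0754] [-2.1537 12.1825  3.6735] [3.859  0.6026 0.0603] [[ 0.981   0.1938  0.0031]
 [ 0.1938 -0.981   0.0021]
 [ 0.0034 -0.0015 -1.    ]] [  6.8306  23.0821 -25.678   -0.1534 -41.0515  94.4582]
11.173184924987295
```

Call:
drive_tool(
  steps=[0,0,0,0,-0.0004,0,0,0,0,0,0,-0.0004,0,0,0,0,0,0,0,0,0,0,0,0,0,0,0,0],
)

```text
time_s: 17.42
tcp_pos: [0.5155, -0.0985, 0.0754]
ee_rot: [[0.981, 0.194, 0.003], [0.194, -0.981, 0.001], [0.003, -0.001, -1.0]]
wrist_force: [-2.0, 8.9, 2.6]
gripper_width: 0.132
gripper_force: 54.8
```

Call:
drive_tool(
  steps=[0,0,0,0,-0.0004,0,0,0,0,0,0,-0.0004,0,0,0,0,0,0,-0.0004,0,0,0,0,0,0,0,0,0,0,0,0,0,0,0,0],
)

```text
time_s: 17.83
tcp_pos: [0.5154, -0.0983, 0.0753]
ee_rot: [[0.981, 0.194, 0.003], [0.194, -0.981, 0.0], [0.003, 0.001, -1.0]]
wrist_force: [0.9, 5.7, 3.4]
gripper_width: 0.133
gripper_force: 54.8
```

Call:
drive_tool(
  steps=[0,0,0,0,-0.0005,0,0,0,0,0,0,-0.0005,0,0,0,0,0,0,-0.0004,0,0,0,0,0,0,0,0,0,0,0,0,0,0,0,0],
)

```text
time_s: 18.25
tcp_pos: [0.5153, -0.098, 0.0753]
ee_rot: [[0.981, 0.194, 0.004], [0.194, -0.981, -0.001], [0.003, 0.002, -1.0]]
wrist_force: [3.1, -3.8, 5.4]
gripper_width: 0.133
gripper_force: 54.7
```

Run:
```python
from h import *
np.set_printoptions(precision=4,suppress=True)
for _ in range(3):
    s=r.sense();print(s['tcp_pos'],s['wrist_force'],s['moment']);w=r.capture('wrist')
```

```text
[ 0.5153 -0.098   0.0753] [ 3.0968 -3.7592  5.4284] [-1.2983 -1.2277  0.1171]
[ 0.5153 -0.098   0.0753] [ 4.1514 -4.0089  5.7962] [-1.3645 -1.2567  0.1266]
[ 0.5153 -0.098   0.0752] [ 4.186  -3.6343  5.6098] [-1.3111 -1.2213  0.1102]
```

Clamped: the TCP stays put while the arm force reverses. I'll balance the side force and open.

Call:
drive_tool(
  steps=[0,0,0,0,0.0005,0,0,0,0,0,0,0,0,0,0,0,0,0,0,0,0,0,0,0,0,0,0,0.3,0,0,0,0,0,0,0.5,0,0,0,0,0,0,0.7,0,0,0,0,0,0,0.7,0,0,0,0,0,0,0.7,0,0,0,0,0,0,0.7],
)

```text
time_s: 19.15
tcp_pos: [0.5126, -0.0979, 0.0735]
ee_rot: [[0.981, 0.192, -0.003], [0.192, -0.981, -0.0], [-0.003, -0.001, -1.0]]
wrist_force: [0.2, 0.1, -0.7]
gripper_width: 0.502
gripper_force: 0.0
```

Call:
drive_tool(
  steps=[0,0,0,0,0,-0.005,0.7,0,0,0,0,0,-0.015,0.7,0,0,0,0,0,-0.025,0.7,0,0,0,0,0,-0.03,0.7,0,0,0,0,0,-0.03,0.7,0,0,0,0,0,-0.02,0.7,0,0,0,0,0,0,0.7,0,0,0,0,0,0,0.7,0,0,0,0,0,0,0.7],
)

```text
time_s: 19.9
tcp_pos: [0.513, -0.0977, 0.1987]
ee_rot: [[0.981, 0.193, -0.002], [0.193, -0.981, 0.0], [-0.002, -0.001, -1.0]]
wrist_force: [-0.5, -0.6, 0.1]
gripper_width: 0.699
gripper_force: 0.0
```

Run:
```python
from h import *
np.set_printoptions(precision=4,suppress=True)
s=r.sense();P=r.camera_params('wrist');w=r.capture('wrist');a=r.capture('scene');b=r.capture('side');print(s['tcp_pos'],s['wrist_force'],s['gripper_width'])
o=np.zeros((520,800,3),np.uint8);o[:250,:400]=cv2.resize(w,(400,250));o[:250,400:]=cv2.resize(a[150:225,230:350],(400,250),interpolation=2)
o[260:520,:400]=cv2.resize(b[145:275,300:500],(400,260),interpolation=2);cv2.imwrite('pics/crop9.png',o);cv2.imwrite('pics/wrist9.png',w)
k,l,st,c=cv2.connectedComponentsWithStats(red(w))
for i in range(1,k):
  if st[i,4]<100: continue
  cn=cv2.findContours((l==i).astype(np.uint8),0,2)[0][0]
  Q=np.array([plane('wrist',p[0],.086,P)[:2] for p in cn.astype(float)],np.float32);print(st[i],cv2.minAreaRect(Q*1000))
```

```text
[ 0.513  -0.0977  0.1987] [-0.5175 -0.5988  0.0916] 0.6989377888597237
[311 174  12  53 590] ((514.617919921875, -97.95735168457031), (44.384822845458984, 9.167898178100586), 11.438153266906738)
[556 243  67  34 497] ((511.7526550292969, -335.7867126464844), (19.6564884185791, 55.45768356323242), 43.34807586669922)
```

View pics/crop9.png

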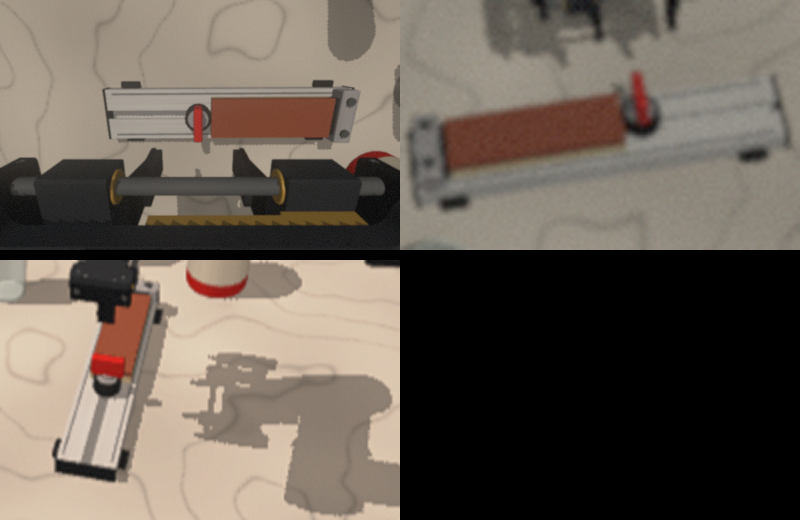

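The wrist view (upper left) shows the wing square across the slot at (198,120), with the collar against the stone end and the stone straight against the jaw at (345,113). The wing is at 11.4° against a square line of 11.2°, the stud hasn't moved since I let go, and the gripper is clear. Handing in.

```bash
python3 -c "
from station import r
print(r.finish_job())"
```

```text
the job is handed in; nothing more can be done
None
```

I handed the job in at about 20 s of the 72 s allowed, with the stone clamped against the rubber jaw, the wing square across the slot, and the gripper clear of everything. I couldn't measure the final grip force directly: the arm was pushing at about 12–13 N as the wing turned, and the stud held its place after I let go. The hand-in reported no verdict.

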